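Turn on the grill's gas with its key and hold it on

TASK

Take the red-headed gas key out of its wooden stand and push it fully home into the slot of the brass-topped gas lock, wiggling it a little past the sticky pins. Then turn it a quarter turn clockwise (seen from above) against its return spring and hold it turned: finish with the gripper still holding the key fully in and turned, and do not let go. Leave the plates, skewers, rack, cruet, shaker and hook arm with tongs where they are.

Things in the scene. Friction and masses are not known exactly. Their poses are not given: they have to be found in the camera images.
- key_grip (a point): Centre of the key's red head, where to grip: an upright block 36 mm wide (x axis), 12 mm thick (y axis, pinch along this), 42 mm high (z up), reaching 20 mm above and 22 mm below this point. Below, a brass collar 22 mm across, 6 mm high; its underside (shoulder) is 28 mm below this point. Loose, about 80 g, stands upright, collar on the stand's top. Either way round fits the lock.
- key_tip (a point): Lower end of the key, 57 mm below key_grip on the same axis, same axes. Below the shoulder comes a round neck 9 mm long and 6.6 mm thick, then a flat steel blade 20 mm long, 14 mm wide (x) by 6 mm thick (y), rounded at the tip.
- stand_mouth (a point): Centre of the top face of the fixed wooden key stand (70 x 60 mm, 40 mm high, on a 78 x 68 mm foot), at the mouth of its 18 x 10 mm slot, long side along its x axis. The key's tip hangs 29 mm below it at the start; lift straight up.
- lock_mouth (a point): Centre of the slot in the flat brass top (100 x 80 mm, 60 mm above the shelf) of the fixed grey gas lock, z up. Slot 16 mm along x, 8 along y, bevelled 2 mm; white marks in line with it, green at a quarter turn. Sticky pins 17 and 24 mm down: passing takes about 5 to 12 N and small wiggles. Home, the key's shoulder sits on the brass, its tip 29 mm below here; only within 3 mm of that can it turn.
- plug (a joint): Turn of the plug under the lock's brass top, rad: 0 = in line with the top's slot (rest; key goes in or out), growing clockwise from above to a stop at 1.62. A spring returns it: 0.04 N m at 0, 0.12 N m at a quarter turn. Its slot is 15.5 x 7.5 mm: the key has about 0.1 rad of play, so turn it 0.15 to 0.2 rad beyond a quarter to bring the plug to a quarter turn.
- key: The key as a whole; its origin is the centre of the collar's underside (the shoulder), 28 mm below key_grip; z up along the key, x along the head's width.
- plate_top: Bystander: upper of two stacked navy melamine plates, 210 mm across, 18 mm high each, near the left far corner.
- plate_low: Bystander: lower navy plate. Origin under its centre.
- rack: Bystander: fixed low chrome slotted rack, 130 x 186 mm, 44 mm high, holding four skewers along its y axis.
- skewer0: Bystander: loose steel skewer 5 mm thick, about 330 mm long, lying in the rack along its y axis.
- skewer1: Bystander: loose steel skewer 5 mm thick, about 330 mm long, lying in the rack along its y axis.
- skewer2: Bystander: loose steel skewer 5 mm thick, about 330 mm long, lying in the rack along its y axis.
- skewer3: Bystander: loose steel skewer 5 mm thick, about 330 mm long, lying in the rack along its y axis.
- cruet: Bystander: closed glass cruet 68 mm across, 164 mm high, standing. Origin under its centre.
- shaker: Bystander: seasoning jar 48 mm across, 100 mm high. Origin under its centre.
- hook_tip (a point): Bystander: end of the swing-out hook arm, about 0.31 m above the shelf, 172 mm from its post; aluminium tongs hang from it, 240 mm long, down to about 60 mm above the shelf.

How it is judged:
By the outcome, as a careful person would: the job done as asked, in the order asked, and still so for the second after the job is handed in, while the arm keeps its last pose, push and grip.
It also fails if it takes over 54 s, if anything falls off the work surface, if the arm or the gripper's body presses on something with over 40 N, if the wrist force passes 120 N, or if a joint passes its speed limit or range.

ROBOT

A 7-joint arm with a two-finger parallel gripper is mounted at the origin on the work surface. World frame = base frame: x ahead of the robot, y to its left, z up, the work surface at z = 0. Lengths are in mm, angles in rad, forces in N, time in s.
With the tool pointing down it reaches from about 425 to 825 mm from the base axis. Payload 3.6 kg.
Tool frame: the origin (TCP) lies midway between the tips of the shut fingers; the grasp point (between the pads) lies behind it (bot.tcp_to_grasp is the z of the grasp point in the tool frame, in mm); z points along the fingers, y is the line along which they close (so a half turn about z gives the same grasp; the last joint's range is limited). The gripper opens to 85 mm and grips with 20 to 120 N. Pads are 22 mm wide; open, the fingers measure 114 mm over their backs; the gripper's body (76 mm by 85 mm) begins 54 mm behind the grasp point. The pads swing forward as they close: fully open they stand 13 mm farther back than shut.
Start: joints at [1.133, 0.615, -0.013, 1.423, 0.008, 1.103, -0.04], TCP at [259.581, -595.886, 231.297] pointing down, gripper open.
Joint ranges: [-3.12, 3.12], [-0.3, 2.06], [-1.34, 1.32], [0.26, 2.42], [-1.36, 4.5], [0.01, 1.98], [-2.84, 2.84]. Speed limits (rad/s): [2.79, 2.79, 3.14, 3.14, 3.14, 3.14, 3.14].

INTERFACE

Orientations are given as [roll, pitch, yaw] about the fixed x, y, z axes, in that order (R = Rz(yaw) Ry(pitch) Rx(roll)).
In Python, from bench import bot gives the robot as it stands. Calls block until the motion is done:
- bot.goto(position, orientation): joint-space move of the TCP to a pose.
- bot.move_linear(position, feed=150, attitude=None, guard=None): straight line of the TCP; attitude=None keeps the orientation; feed is the mean speed in mm/s. With guard (N) it stops when the force on the tool has changed by that much, and returns True; else False.
- bot.move_joints(angles): joint-space move.
- bot.command_gripper(opening, strength=None): finger opening in mm; strength is the grip in N (None keeps the last); returns when the fingers have stopped.
- bot.wait(seconds).
- bot.ik(position, orientation): joint angles nearest the present ones, or None.
- bot.read_state(): the state.
- bot.snapshot(name): name is "side" or "top"; returns the picture (384x512x3 uint8, red, green, blue); there is no depth.
- bot.get_calibration(name): a dict with "mtx" (3x3 intrinsics, pixels), "dist" ([k1, k2, p1, p2, k3] as OpenCV has them; the pictures are not rectified), "extrinsics" (4x4, takes a point from camera to world coordinates). Camera axes: x right, y down, z forward; pixel columns grow to the right and rows downward; lengths in mm; the calibration is good to about 2 mm. A picture is of the moment at which its call begins. get_calibration takes no time and is no camera call.
A pose or a line that the arm cannot do raises bot.Unreachable and nothing moves.
- bot.hand_in(): hands the job in; it is judged then, once.
The state is a dict: "clock": time; "qpos": joint angles; "qd": joint speeds; "joint_torque": joint torques, N m; "tool_pos": TCP position; "orientation": TCP orientation; "ft_force": force on the tool from outside, world axes, zero at the start; "ft_torque": the same for the moment, N m; "finger_gap": finger opening in mm; "grip_force": force on a finger pad.
Only numpy, scipy, OpenCV 4.12 (cv2) and the standard library are available. Lean on these libraries where they do the work, as an engineer would, in place of code of your own. Each camera call takes 0.05 s, during which the arm holds its last target. There are 200 camera calls.

## Working session

There is one attempt and no reset: what is moved stays moved. The work goes in short steps, each a Python script; the robot and the scene stay as the last script left them, time stands still between calls to the robot, and variables do not carry over. Pictures are saved under pics/ and viewed, at most 10 in all, crops included, and the job is handed in when it is done.

```bash
mkdir -p pics
python3 - <<'E'
from bench import bot
import cv2
for n in("side","top"):
    im=bot.snapshot(n); cv2.imwrite(f"pics/{n}0.png",im[...,::-1])
    c=bot.get_calibration(n); print(n,c["mtx"],c["dist"],c["extrinsics"])
print(bot.tcp_to_grasp, bot.read_state())
E
```

```text
side [[355.45691197   0.         253.24058384]
 [  0.         355.45691197 199.19020839]
 [  0.           0.           1.        ]] [-0.08105482  0.          0.          0.          0.        ] [[-9.10131677e-01 -2.25742647e-01  3.47419902e-01  1.66380109e+02]
 [-4.13808293e-01  4.53649379e-01 -7.89281279e-01  9.57655272e+02]
 [ 2.05676222e-02 -8.62115131e-01 -5.06294849e-01  8.24827403e+02]
 [ 0.00000000e+00  0.00000000e+00  0.00000000e+00  1.00000000e+00]]
top [[468.11913168   0.         252.96288781]
 [  0.         468.11913168 199.35632339]
 [  0.           0.           1.        ]] [-0.03811123  0.          0.          0.          0.        ] [[ 6.06280477e-03 -9.81130584e-01  1.93251183e-01  2.90594455e+02]
 [-9.99833506e-01 -2.62155096e-03  1.80579051e-02 -3.43559018e+01]
 [-1.72105451e-02 -1.93328489e-01 -9.80983125e-01  1.64060750e+03]
 [ 0.00000000e+00  0.00000000e+00  0.00000000e+00  1.00000000e+00]]
-18.700000000000003 {'clock': 0.1, 'qpos': array([ 1.13345319,  0.61582956, -0.01261024,  1.42476837,  0.0081206 ,
        1.103408  , -0.04041266]), 'qd': array([-1.25100934e-03, -1.77064056e-03, -2.40330980e-04, -3.56828466e-03,
       -1.65675788e-03,  2.08539233e-05,  9.40217332e-05]), 'joint_torque': array([ 5.67092393e-04, -4.70385432e+01,  2.60123536e-01, -1.71570629e+01,
        1.01105380e-02,  5.88231749e-03,  1.55362304e-06]), 'tool_pos': array([ 259.32007332, -595.26508785,  230.23959251]), 'orientation': array([-3.13923053e+00,  5.24410427e-05,  4.10900416e-01]), 'ft_force': array([ 1.21541666,  0.4906101 , -0.37831203]), 'ft_torque': array([ 0.04170596,  0.03594879, -0.02390666]), 'grip_force': 0.0, 'finger_gap': 85.34257879839515}
```

View pics/top0.png

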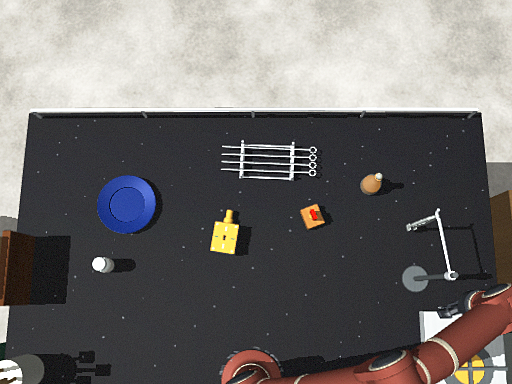

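View pics/side0.png

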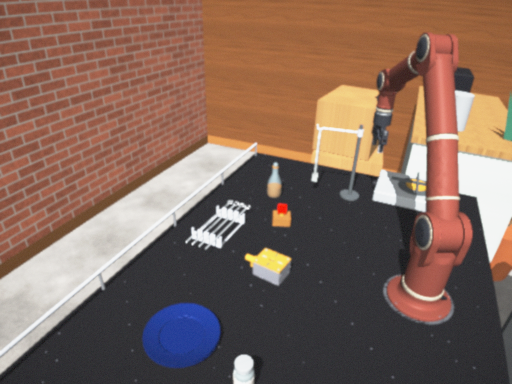

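The top view shows the key's red head at about (313,215) on the orange stand and the brass lock at about (225,238). In the side view they are at (282,209) and (271,262). The hook arm is to the right and the rack beyond. Next I'll enlarge both.

Run:
```python
import cv2,numpy as np
t=cv2.imread("pics/top0.png");s=cv2.imread("pics/side0.png")
f=lambda im,x,y:cv2.resize(im[y:y+36,x:x+50],(400,288),interpolation=cv2.INTER_CUBIC)
cv2.imwrite("pics/mos.png",np.vstack([np.hstack([f(t,200,220),f(t,290,198)]),np.hstack([f(s,246,247),f(s,258,198)])]))
```

```text
(no output)
```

View pics/mos.png

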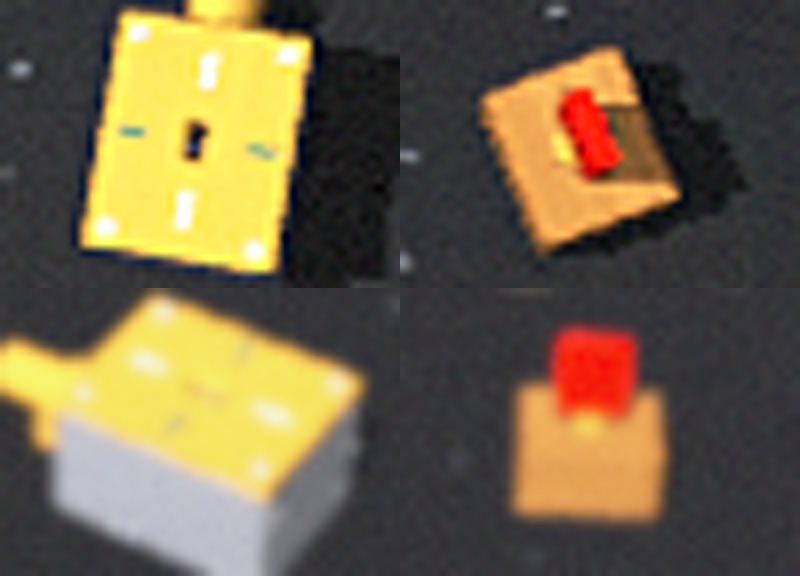

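The enlarged crops are clear. In the top view (mosaic px) the brass corners are (122,10),(312,38),(275,272),(82,247), the slot is at (196,140), the white marks at (209,70) and (184,210), and the red head at about (591,133). The lock's slot runs mainly along world x.

```bash
cat > h.py <<'E'
import numpy as np,cv2
from bench import bot
def ray(n,px):
    c=bot.get_calibration(n)
    p=cv2.undistortPoints(np.array(px,float).reshape(-1,1,2),c["mtx"],np.array(c["dist"]))[:,0]
    E=np.array(c["extrinsics"]); return E[:3,3],np.c_[p,np.ones(len(p))]@E[:3,:3].T
def onz(n,px,z):
    o,d=ray(n,px); return o+d*((z-o[2])/d[:,2])[:,None]
def proj(n,P):
    c=bot.get_calibration(n);E=np.linalg.inv(c["extrinsics"])
    return cv2.projectPoints(np.array(P,float).reshape(-1,1,3),cv2.Rodrigues(E[:3,:3])[0],E[:3,3],c["mtx"],np.array(c["dist"]))[0][:,0]
def red(im,box):
    x,y,w,h=box; a=im[y:y+h,x:x+w].astype(int)
    m=((a[...,0]>120)&(a[...,1]<60)&(a[...,2]<60))
    v,u=np.nonzero(m); return np.array([u.mean()+x,v.mean()+y]),m.sum(),np.c_[u+x,v+y]
def mos(p,ox,oy): return (np.array(p,float)+.5)/8-.5+[ox,oy]
E
python3 - <<'E'
from h import *
np.set_printoptions(precision=1,suppress=True)
L=onz("top",mos([(122,10),(312,38),(275,272),(82,247),(196,140),(209,70),(184,210)],200,220),60);print(L,L[:4].mean(0))
e=[L[0]-L[3],L[1]-L[2],L[5]-L[6]];print([(np.linalg.norm(v),round(np.arctan2(v[1],v[0]),3)) for v in e], [(np.linalg.norm(v),round(np.arctan2(-v[0],v[1]),3)) for v in (L[0]-L[1],L[3]-L[2])])
S=onz("side",mos(np.array([(162,295),(365,380),(270,498),(58,412),(210,392),(145,362),(272,414)])-[0,288],246,247),60);print(S,S[:4].mean(0));v=S[5]-S[6];print(np.arctan2(v[1],v[0]))
K=onz("top",mos(np.array([(482,98),(615,48),(680,195),(545,250)])-[400,0],290,198),40);print(K,K.mean(0))
for a,b in((0,1),(3,2),(3,0),(2,1)):
    v=K[b]-K[a];print(np.linalg.norm(v),np.arctan2(v[1],v[0]))
T=cv2.imread("pics/top0.png")[...,::-1];Sd=cv2.imread("pics/side0.png")[...,::-1]
c,n,p=red(T,(290,198,50,36));print(c,n,onz("top",[c],68),cv2.minAreaRect(p.astype(np.float32)))
c,n,p=red(Sd,(258,190,50,40));print(c,n,onz("side",[c],68))
E
```

```text
[[526.9 124.7  60. ]
 [515.1  43.3  60. ]
 [415.6  57.7  60. ]
 [425.7 139.4  60. ]
 [471.3  92.   60. ]
 [501.2  87.   60. ]
 [441.6  96.6  60. ]] [470.9  91.3  60. ]
[(np.float64(102.22326427664248), np.float64(-0.145)), (np.float64(100.53482881901067), np.float64(-0.144)), (np.float64(60.41257202791717), np.float64(-0.159))] [(np.float64(82.21023645008717), np.float64(-0.143)), (np.float64(82.32904970894757), np.float64(-0.123))]
[[515.8  46.1  60. ]
 [417.4  61.8  60. ]
 [427.4 146.6  60. ]
 [524.3 135.8  60. ]
 [472.9  97.   60. ]
 [504.7  90.9  60. ]
 [444.8  98.9  60. ]] [471.2  97.6  60. ]
-0.13197082923158812
[[ 569.4 -167.5   40. ]
 [ 591.6 -225.5   40. ]
 [ 527.2 -252.2   40. ]
 [ 503.2 -193.7   40. ]] [ 547.9 -209.7   40. ]
62.09951783788125 -1.2052670208316383
63.257451036748655 -1.1808447418163115
71.21214476394984 0.37671045472137743
69.68983248477053 0.3933028707189951
[313.2 214. ] 47 [[ 550.1 -210.5   68. ]] ((313.25860595703125, 213.89657592773438), (10.027548789978027, 4.642383575439453), 68.19859313964844)
[281.9 207.1] 93 [[ 554.7 -216.1   68. ]]
```

Run:
```python
from h import *
np.set_printoptions(precision=3,suppress=True)
pi=np.pi
bot.goto([192,-440,320],[pi,0,0.41])
print(bot.read_state()["clock"])
for p,y in (((548,-210,200),.385),((548,-210,200),.385+pi),((471,92,130),-.142+pi),((471,92,75),-.142+pi/2),((471,92,75),-.142+pi/2-.2)):
    print(y,bot.ik(list(p),[pi,0,y]))
```

```text
0.8917
0.385 [ 0.452  0.553 -0.195  1.651  0.126  0.949 -0.974]
3.526592653589793 [ 0.769  0.644 -0.737  1.641  0.484  1.048  1.84 ]
2.999592653589793 [ 0.439  0.741 -1.093  2.003  0.838  0.938  0.329]
1.4287963267948967 [ 0.071  0.635 -0.461  2.06   0.519  0.561 -0.901]
1.2287963267948967 [ 0.06   0.632 -0.444  2.06   0.502  0.555 -1.084]
```

Run:
```python
from h import *
np.set_printoptions(precision=2,suppress=True)
pi=np.pi; o=[pi,0,.385+pi]
bot.goto([548.5,-210,180],o)
print(bot.read_state()["qpos"])
g=bot.move_linear([548.5,-210,51],feed=90,guard=12)
s0=bot.read_state();print(g,s0["tool_pos"],s0["ft_force"])
bot.command_gripper(5,20)
s=bot.read_state();print(s["clock"],s["finger_gap"],s["grip_force"],s["ft_force"]-s0["ft_force"],s["ft_torque"]-s0["ft_torque"],s["tool_pos"])
im=bot.snapshot("side");cv2.imwrite("pics/grip.png",cv2.resize(im[140:260,200:360,::-1],(640,480),interpolation=cv2.INTER_CUBIC))
```

```text
[ 0.76  0.67 -0.72  1.66  0.51  1.01  1.82]
False [ 548.94 -210.08   51.6 ] [ 0.23  0.16 -0.83]
4.775 11.67679033156518 25.914230346679688 [-1.33 -0.82  1.68] [ 0.01 -0.01 -0.01] [ 548.56 -210.06   51.09]
```

View pics/grip.png

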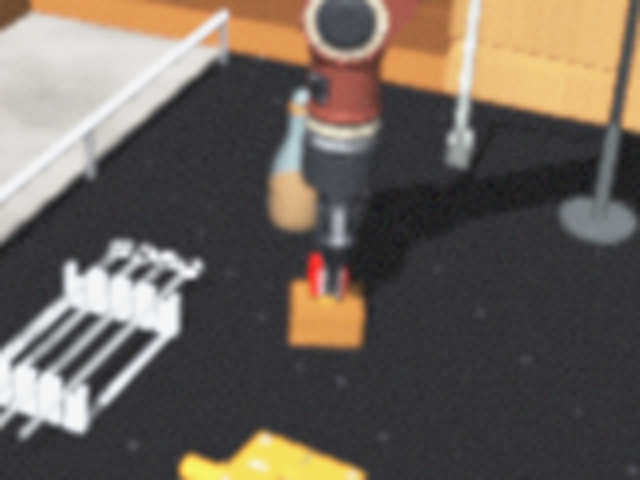

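The key is pinched squarely: the gap is 11.7 mm and the lateral force about 1 N. The picture shows the red head in the fingers above the stand, at about (325,275). I'll grip harder, lift, carry it over the lock and look again.

Run:
```python
from h import *
np.set_printoptions(precision=2,suppress=True)
pi=np.pi
bot.command_gripper(5,70)
bot.move_linear([548.5,-210,62],feed=40)
bot.move_linear([548.5,-210,180],feed=150)
s=bot.read_state();print(s["finger_gap"],s["ft_force"])
bot.goto([471,92,150],[pi,0,-.142+pi])
bot.move_linear([471,92,112],feed=80); bot.wait(.3)
s=bot.read_state();print(s["clock"],s["finger_gap"],s["ft_force"],s["tool_pos"],s["orientation"],s["qpos"])
im=bot.snapshot("side");cv2.imwrite("pics/over.png",im[...,::-1])
t=bot.snapshot("top");cv2.imwrite("pics/overt.png",t[...,::-1])
# Expected places of tip, shoulder, slot
print(proj("side",[[471,92,72],[471,92,101],[471,92,60]]))
a=cv2.resize(im[205:295,225:325,::-1],(800,720),interpolation=cv2.INTER_CUBIC)[:600]
cv2.imwrite("pics/over_c.png",a)
```

```text
11.392270183730577 [-0.46  0.37 -1.26]
8.5167 11.501876359443362 [-0.3  -0.54 -1.78] [471.25  92.07 112.39] [3.14 0.   3.  ] [ 0.13  0.58 -0.54  2.03  0.48  0.66  0.7 ]
[[273.09 256.03]
 [273.53 249.1 ]
 [272.9  258.84]]
```

View pics/over_c.png

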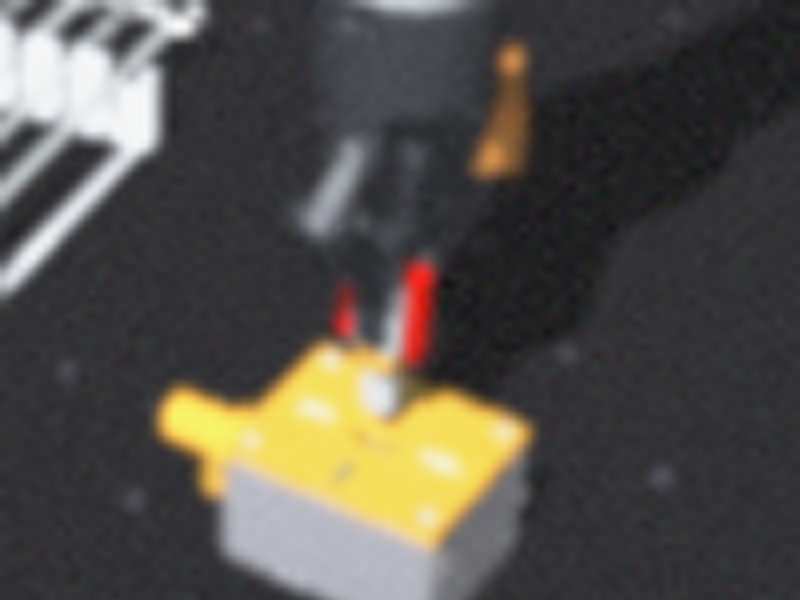

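The picture shows the blade just above the brass, with its tip at about (385,415) and the slot at about (375,438) in the crop. Compared with the projections, it is within about 1–2 mm of the slot. I'll shift by (+0.5,+1) mm and lower it under a force guard.

Run:
```python
from h import *
np.set_printoptions(precision=2,suppress=True)
bot.move_linear([471.5,93,104],feed=40);bot.wait(.2)
f0=bot.read_state()["ft_force"]
g=bot.move_linear([471.5,93,74],feed=20,guard=4)
s=bot.read_state();print(g,s["clock"],s["tool_pos"],s["ft_force"]-f0,s["ft_torque"],s["finger_gap"])
```

```text
True 10.1667 [471.1   93.45  83.1 ] [-0.98  2.19  4.88] [ 0.09  0.03 -0.01] 11.348167958825023
```

The blade is in the slot and has stopped at the first pin, tip about 17 mm down. Now I'll wiggle it through, nudging towards the measured side force.

Run:
```python
from h import *
np.set_printoptions(precision=2,suppress=True)
pi=np.pi; y0=-.142+pi
x,y,z=471.2,93.8,82.5; k=0
for i in range(45):
    k=1-2*(i%2)
    s=bot.read_state(); f=s["ft_force"]; tz=s["tool_pos"][2]
    if i%4==0: print(round(s["clock"],2),z,s["tool_pos"],f,s["finger_gap"])
    if tz<73.2 and f[2]>10 : break
    x+=np.clip(.08*f[0],-.2,.2); y+=np.clip(.08*f[1],-.2,.2)
    if f[2]<13: z-=1.0
    elif f[2]>25: z+=.5
    if z<66: break
    bot.move_linear([x,y,z],feed=25,attitude=[pi,0,y0+.035*k])
s=bot.read_state();print(i,s["clock"],(x,y,z),s["tool_pos"],s["ft_force"],s["ft_torque"],s["finger_gap"])
```

```text
10.17 82.5 [471.1   93.45  83.1 ] [-0.73  1.42  3.6 ] 11.348167958825023
11.17 78.5 [470.93  93.86  78.07] [ 0.31  0.33 -3.17] 11.328967071652478
12.17 74.5 [471.    93.97  75.19] [-1.65 -0.95  6.46] 11.194262667531016
13.17 70.5 [471.1   93.92  71.06] [ 0.24 -1.54  6.12] 11.588987345267997
13 13.4167 (np.float64(470.81802897040603), np.float64(93.60082080009397), 69.5) [471.2   93.81  71.01] [-2.49 -0.77 14.38] [-0.34  0.53  0.05] 11.036627914267768
```

Fully home: the TCP is at z 71.0, as predicted, pressing with about 14 N. Now the turn.

Run:
```python
from h import *
np.set_printoptions(precision=2,suppress=True)
pi=np.pi; y0=-.142+pi
bot.command_gripper(5,100)
x,y,z=471,93.6,69.5
T=pi/2+.18; N=20
for i in range(1,N+1):
    bot.move_linear([x,y,z],feed=25,attitude=[pi,0,y0-T*i/N])
    s=bot.read_state(); f=s["ft_force"]
    if i%3==2: print(i,round(s["clock"],2),s["tool_pos"],f,s["ft_torque"],s["orientation"][2],s["finger_gap"])
    x+=np.clip(.08*f[0],-.25,.25); y+=np.clip(.08*f[1],-.25,.25)
    z+=np.clip(.05*(f[2]-12),-.3,.3)
    if abs(f).max()>40: print("high",f); break
bot.wait(.5)
s=bot.read_state();print(i,s["clock"],(x,y,z),s["tool_pos"],s["ft_force"],s["ft_torque"],s["orientation"],s["finger_gap"],s["grip_force"])
im=bot.snapshot("side");t=bot.snapshot("top")
f=lambda im,x,y:cv2.resize(im[y:y+72,x:x+50,::-1],(400,576),interpolation=cv2.INTER_CUBIC)
cv2.imwrite("pics/turned.png",np.hstack([f(im,246,215),f(t,200,200)]))
```

```text
2 14.16 [471.11  94.07  71.05] [-0.76 -0.33 12.5 ] [-0.17  0.47  0.02] 2.823460590722991 11.12336363259612
5 14.91 [471.23  94.3   71.07] [-1.94 -0.11 10.42] [-0.09  0.28 -0.03] 2.56099904762828 10.80165579637037
8 15.66 [471.35  94.54  71.06] [-0.9   0.46 10.9 ] [-0.09  0.21 -0.02] 2.2985335225366064 10.886362203638715
11 16.41 [471.68  94.77  71.07] [ 0.29  0.11 11.68] [-0.04  0.14  0.  ] 2.036093775363733 10.75641998106527
14 17.16 [472.04  94.87  71.07] [ 0.73  0.53 10.77] [-0.04  0.08  0.  ] 1.7735896916575933 10.807679206881124
17 17.91 [472.43  94.88  71.06] [ 0.13 -0.31 11.69] [-0.06 -0.03 -0.01] 1.5108999877776994 11.120619749959925
20 18.66 [472.82  94.75  71.07] [-0.47 -0.54 11.82] [-0.05  0.02  0.04] 1.2482378189533798 11.060267895342143
20 19.1583 (np.float64(470.19981204362165), np.float64(93.67792643802329), np.float64(69.22804087847032)) [472.84  94.75  71.07] [-0.1  -0.28 11.31] [-0.11 -0.06  0.09] [ 3.14 -0.    1.25] 10.954836705705084 97.84994602203369
```

View pics/turned.png

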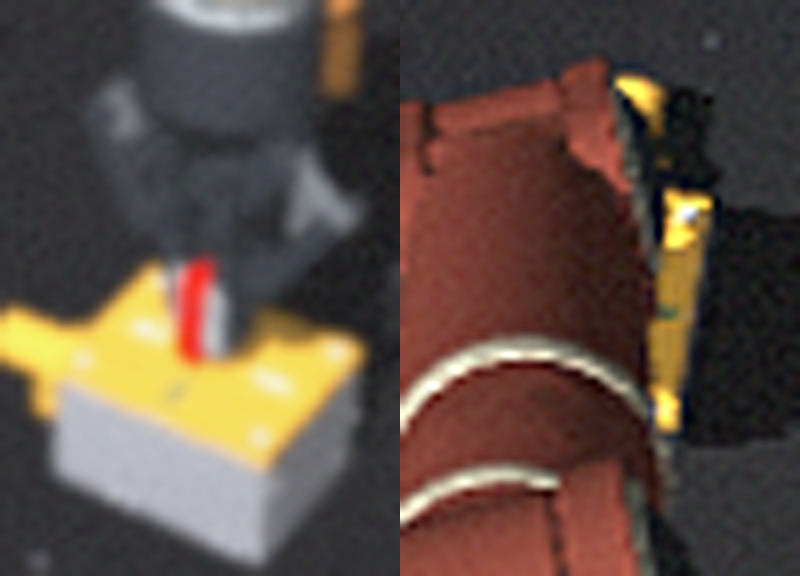

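The picture shows the collar on the brass and the red head edge-on at about (195,310), in line with the green mark. I'll add 0.02 rad as margin, check the moment and hand in.

Run:
```python
from h import *
np.set_printoptions(precision=3,suppress=True)
pi=np.pi
bot.move_linear([470.2,93.68,69.2],feed=25,attitude=[pi,0,-.142+pi/2-.20]);bot.wait(.5)
s=bot.read_state();print(s["clock"],s["tool_pos"],s["ft_force"],s["ft_torque"],s["orientation"],s["finger_gap"],s["grip_force"])
print(bot.hand_in())
```

```text
20.0083 [472.853  94.719  71.074] [-0.166 -0.682 10.891] [-0.103 -0.057  0.148] [ 3.136 -0.004  1.229] 10.54799841576195 97.95467734336853
the job is handed in; nothing more can be done
None
```

The key is fully home in the gas lock and turned a quarter turn clockwise, with the gripper still holding it there; I handed the job in at about 20 s, and no verdict came back.

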